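Squeeze a glued two-tone block in the ratchet bar clamp

TASK

Stand the red-and-amber glued block upright on the cork bed of the bar clamp, centred, with its seam square across the clamp so that the jaws press the two halves together, and let go of it. Then pump the orange trigger, several pulls, until the yellow pad has pushed the block against the stop, and pull on until the spring pad is about half-way in, never all the way, which would crush the fresh joint; there is no lock, so finish while still holding the trigger pulled there. Move the jaw by its trigger only, and leave the other blocks where they are.

Things in the scene. Friction and masses are not known exactly. Their poses are not given: they have to be found in the camera images.
- clamp: one-hand bar clamp fixed on a plywood base 90 x 360 x 12 mm that lies on the light panel (its top 20 mm above the table). Origin: underside of the base, centre line; y runs along the rod towards the stop, z up. In this frame (mm): cork bed y 0 to 125, x -35 to 35, top z 20; trigger pivot y -80, z 105, between black cheeks with tops at z 115
- stop_face (a point): middle of the top edge of the black steel stop's face, 85 mm above the clamp's underside, at y = 125 mm in the clamp's frame; the stop is 50 mm wide and 25 mm thick
- handle_top (a point): middle of the top of the fixed orange handle, 185 mm above the clamp's underside, at y = -160 mm in the clamp's frame; the handle is 26 mm wide and 30 mm thick along y
- bed_mid (a point): a good place for the middle of the block's underside: on top of the cork bed, on the centre line, 30 mm from the stop's face (a block 40 mm deep then stands 10 mm off the stop)
- jaw (a joint): how far the toothed jaw rod has advanced to the stop, m; 0 = drawn right back, at most 0.085. The face of the unpressed yellow pad is at y = 30 mm + this in the clamp's frame, so it meets a 40 mm deep block that rests on the stop at 0.055. Teeth 5 mm apart, about 3 N of drag, no lock
- pad (a joint): how far the round yellow spring pad (36 mm diameter, centre 50 mm above the clamp's underside) on the front of the jaw is pressed in, m: 0 = out, 0.012 = all the way in. Spring 1.8 N per mm
- trigger (a joint): angle of the orange trigger, rad: 0 = rest, leaning 0.3 rad from upright towards the stop; 0.6 = pulled right back to the handle. Springs back when let go, leaving the rod advanced; but a pad pressed in pushes rod and trigger back (1 to 2 mm of pad at most remains). A full pull moves the rod 15 mm (10 to 18); one under 0.25 rad may catch no tooth
- trigger_grip (a point): where to grip the trigger, 60 mm from its pivot; moves with it in an arc, 35 mm along the clamp's -y from rest to full pull. The trigger is an upright paddle 18 mm wide across the clamp, 14 mm thick, ending 22 mm above this point, with free room on both sides. With the block on the stop, 1 mm more of pad takes about 2 mm here; pad half in takes about 10 N here
- block_mid (a point): centre of the loose glued block, 40 x 40 x 60 mm tall, about 0.12 kg, standing upright on the panel. One half is translucent red (its own -y), the other amber (+y), each 20 mm thick; the upright seam is its own x-z plane, so its y should lie along the clamp's y, either way round. Its yaw differs from the clamp's
- green_block: bystander on the light panel: plain green translucent block, 40 x 40 x 60 tall (mm); origin at the centre of its underside
- blue_cyl: bystander on the light panel: blue upright cylinder, 30 diameter, 60 tall (mm); origin at the centre of its underside
- amber_cyl: bystander on the light panel: amber upright cylinder, 32 diameter, 50 tall (mm); origin at the centre of its underside
- blue_block: bystander on the light panel: blue upright block, 30 x 30 x 60 tall (mm); origin at the centre of its underside
- green_cyl: bystander on the light panel: green upright cylinder, 30 diameter, 45 tall (mm); origin at the centre of its underside
- amber_bar: bystander on the light panel: amber bar lying flat, 30 x 80 x 25 tall (mm); origin at the centre of its underside
There are look-alikes about, which are no part of the job. What is shaped like the part that bears block_mid but white is not meant.

How it is judged:
On the way, in this order (a step that is already met when the one before it is completed fails the run):
1. the block stands upright on the bed, centred, seam across the clamp, let go of, before the pad presses it (x of block_mid in the frame of clamp between -0.012 and 0.012 m and z of block_mid in the frame of clamp between 0.046 and 0.054 m and angle between block_mid's own z axis and vertical below 0.12 rad and angle between the y axis of block_mid and the y axis of clamp, either way round below 0.2 rad and contact force between the fingers and block below 0.3 N and y of block_mid in the frame of clamp between 0.06 and 0.108 m and value of joint pad below 0.0005 m and linear speed of block below 0.02 m/s), for 0.2 s.
2. the trigger is pulled and the pad presses the block on the stop (x of block_mid in the frame of clamp between -0.012 and 0.012 m and z of block_mid in the frame of clamp between 0.046 and 0.054 m and angle between block_mid's own z axis and vertical below 0.12 rad and angle between the y axis of block_mid and the y axis of clamp, either way round below 0.2 rad and contact force between the fingers and block below 0.3 N and contact force between each of jaw, clamp and block above 3 N and value of joint trigger above 0.04 rad and value of joint pad above 0.002 m), for 0.1 s.
At the end, for the whole second after the job is handed in: the block stands on the bed against the stop (within 12 mm of the centre line, seam within 0.2 rad of square, tilt under 0.12 rad), untouched by the robot; the trigger is held pulled (over 0.04 rad) by the robot; the spring pad is pressed 3 to 9 mm in, with over 4 N on the block (x of block_mid in the frame of clamp between -0.012 and 0.012 m and z of block_mid in the frame of clamp between 0.046 and 0.054 m and angle between block_mid's own z axis and vertical below 0.12 rad and angle between the y axis of block_mid and the y axis of clamp, either way round below 0.2 rad and contact force between the fingers and block below 0.3 N and y of block_mid in the frame of clamp between 0.098 and 0.109 m and value of joint pad between 0.003 and 0.009 m and contact force between jaw and block above 4 N and value of joint trigger above 0.04 rad and contact force between any of the fingers, the arm and trigger above 0.5 N); the arm keeps its last pose, push and grip.
It fails at once if the spring pad is driven all the way in (over 11 mm of 12): the joint is crushed (value of joint pad above 0.011 m).
It fails at once if the robot pushes on the jaw, rod or pad instead of using the trigger (over 3 N) (contact force between any of the fingers, the arm and jaw above 3 N).
It fails at once if another block is moved by more than 20 mm (distance of any of green_block, blue_cyl, amber_cyl, blue_block, green_cyl, amber_bar from where it was at the start of the episode above 0.02 m).
It also fails if it takes over 64 s, if anything falls off the work surface, if the arm or the gripper's body presses on something with over 40 N, if the wrist force passes 120 N, or if a joint passes its speed limit or range.

ROBOT

A 7-joint arm with a two-finger parallel gripper is mounted at the origin on the work surface. World frame = base frame: x ahead of the robot, y to its left, z up, the work surface at z = 0. Lengths are in m, angles in rad, forces in N, time in s.
With the tool pointing down it reaches from about 0.4 to 0.85 m from the base axis. Payload 4.5 kg.
Tool frame: the origin (TCP) lies at the very end of the fingers, on their centre line; the grasp point (between the pads) lies ctrl.tcp_to_grasp behind it (ctrl.tcp_to_grasp is the distance from the TCP to the grasp point, in m); z points along the fingers, y is the line along which they close (so a half turn about z gives the same grasp; the last joint's range is limited). The gripper opens to 85 mm and grips with 20 to 120 N. Pads are 22 mm wide; open, the fingers measure 114 mm over their backs; the gripper's body (76 mm by 85 mm) begins 54 mm behind the grasp point. The pads swing forward as they close: fully open they stand 13 mm farther back than shut.
Start: joints at [-1.21, 0.689, -0.195, 1.565, 0.157, 0.902, -0.215], TCP at [0.201, 0.592, 0.231] pointing down, gripper open.
Joint ranges: [-3.01, 3.01], [-0.46, 2.08], [-1.47, 1.51], [0.13, 2.56], [-1, 4.14], [0.04, 2.09], [-2.66, 2.66]. Speed limits (rad/s): [2.57, 2.57, 3.14, 3.14, 3.14, 3.14, 3.14].

INTERFACE

Orientations are given as a unit quaternion [x, y, z, w].
In Python, from station import readout, cams, ctrl gives the robot as it stands. The module is installed in compiled form; this text tells all that it offers.
- The arm moves only by the tool move_arm, never from a script. Its argument "plan" is a list that holds one entry, the list of rows, each a list of 7 numbers: the turn, a rotation vector about the tool's x, y, z in degrees, then the shift along the tool's x, y, z in cm, then the gripper command: -1 is fully open, 1 is shut, values between are in proportion. In form: [[[ax, ay, az, dx, dy, dz, hand], ...]]. A call has 1 to 12 rows; each row shifts and turns the commanded pose from where the row before left it, along the tool's axes as they then stand; what a row does not reach is not made up. A row lasts 1/8 s, in which the tool goes at most 62.5 mm and 10.7 degrees, less where a joint would pass 70% of its speed; a pose out of reach is approached as far as the arm can. A call is refused whole if a number of a shift passes 6.25 or a number of a turn 10.7, either way. A call with a gripper value outside its range is refused whole. The fingers move at their own pace and stop on an object; "force" is the grip in N (left out, the last holds). Time passes only in rows, so rows that do not move let the fingers close. It gives the time, the measured TCP pose, the force, the opening and the grip force at its end, in the units of the state.
- readout.observe(): the state, without advancing time (a new reading comes with each control period).
- cams.get_image(name): name is "scene" or "top" or "wrist"; returns a dict with "img" (400x640x3 uint8, red, green, blue), "depth" (400x640 float32, m along the optical axis (not along the pixel's ray), 0 where there is no reading), "mtx" (3x3 intrinsics, pixels), "world_from_camera" (4x4, takes a point from camera to world coordinates); the wrist camera has in their place "tool_from_camera" (4x4, takes a point from camera to tool coordinates, whose origin is the TCP and whose axes are the flange's). Camera axes: x right, y down, z forward; pixel columns grow to the right and rows downward; lengths in m; the calibration is good to about 2 mm. The wrist camera is an equidistant fisheye: a pixel r from the principal point sees the ray r / f radians off the axis. A picture is of the moment at which its call begins: read the wrist's pose just before it.
- ctrl.job_done(): hands the job in; it is judged then, once.
The state is a dict: "t": time; "joint_positions": joint angles; "dq": joint speeds; "tau": joint torques, N m; "ee_pos": TCP position; "tool_rot": TCP orientation; "ft_force": force on the tool from outside, world axes, zero at the start; "moment": the same for the moment, N m; "opening": finger opening in m; "grasp_force": force on a finger pad.
Only numpy, scipy, OpenCV 4.12 (cv2) and the standard library are available. Lean on these libraries where they do the work, as an engineer would, in place of code of your own. Each camera call takes 0.05 s, during which the arm holds its last target. There are 200 camera calls.

## Working session

There is one attempt and no reset: what is moved stays moved. The work goes in short steps, Python scripts to look and compute and a tool call to move; the robot and the scene stay as the last step left them, time stands still between calls to the robot, and variables do not carry over. Pictures are saved under pics/ and viewed, at most 10 in all, crops included, and the job is handed in when it is done.

Besides the shell and the picture viewer there is one more tool, called after ">>>" as name(argument=value, ...), one argument or row to a line, values as JSON. move_arm: Moves the arm, as the interface text tells. Its arguments: {"type":"object","properties":{"plan":{"type":"array"},"force":{"type":"number"}},"required":["plan"]}

```bash
mkdir -p pics
cat > h.py <<'E'
import numpy as np, cv2
from station import readout, cams, ctrl
from scipy.spatial.transform import Rotation as R
def grab(n,f):
    d=cams.get_image(n); np.savez('pics/'+f+'.npz',**d); cv2.imwrite('pics/'+f+'.png',d['img'][:,:,::-1]); return d
def world(d):
    K=d['mtx'];h,w=d['depth'].shape;u,v=np.meshgrid(np.arange(w),np.arange(h));z=d['depth']
    p=np.stack([(u-K[0,2])/K[0,0]*z,(v-K[1,2])/K[1,1]*z,z],-1)
    T=d['world_from_camera'];P=p@T[:3,:3].T+T[:3,3];P[z==0]=np.nan;return P
E
python3 - <<'E'
from h import *
np.set_printoptions(precision=4,suppress=True)
s=readout.observe();print({k:np.round(v,4) for k,v in s.items()},ctrl.tcp_to_grasp)
for n in('top','scene'):
    d=grab(n,n+'0');print(n,d['mtx'],d['world_from_camera'])
E
```

```text
{'t': np.float64(0.0), 'joint_positions': array([-1.2102,  0.69  , -0.1945,  1.5664,  0.1573,  0.9025, -0.2151]), 'dq': array([-0.0001, -0.0014, -0.0008, -0.0005,  0.0005, -0.0002, -0.0011]), 'tau': array([ -0.0005, -53.961 ,  -1.2666, -15.8548,   0.0091,   0.0093,
         0.    ]), 'ee_pos': array([0.2005, 0.5913, 0.2305]), 'tool_rot': array([ 0.1626,  0.9867, -0.001 , -0.0001]), 'ft_force': array([ 0.5845,  0.072 , -0.2622]), 'moment': array([ 0.002 , -0.0089, -0.0104]), 'grasp_force': np.float64(0.0), 'opening': np.float64(0.0855)} 0.0187
top [[515.1498   0.     323.0768]
 [  0.     515.1498 199.6489]
 [  0.       0.       1.    ]] [[ 0.01   -0.9838  0.1787  0.3033]
 [-0.9999 -0.0087  0.0078  0.0901]
 [-0.0061 -0.1788 -0.9839  1.3356]
 [ 0.      0.      0.      1.    ]]
scene [[465.523    0.     318.4056]
 [  0.     465.523  196.5772]
 [  0.       0.       1.    ]] [[-0.3329  0.5652 -0.7549  1.333 ]
 [ 0.9428  0.1852 -0.2771  0.3963]
 [-0.0168 -0.8039 -0.5945  0.7893]
 [ 0.      0.      0.      1.    ]]
```

View pics/top0.png

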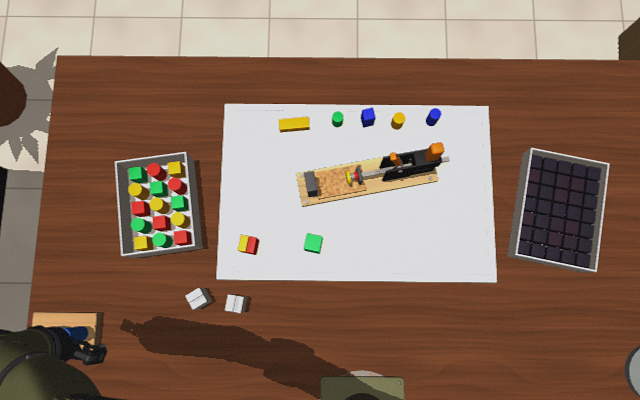

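View pics/scene0.png

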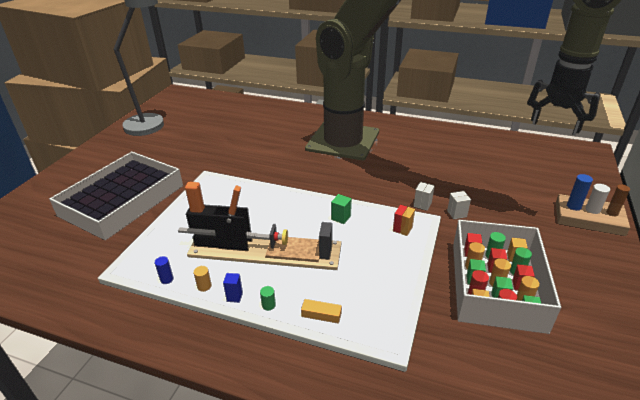

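The top view shows the red-and-amber block at (248,244). The white look-alikes are at (199,298) and (236,303), and the loose single-colour blocks are in the tray at (160,205). The clamp runs from its stop at (311,183) to its handle at (436,150). Only (248,244) has one red and one amber half, so I'll confirm that in a crop and measure it.

Run:
```python
from h import *
np.set_printoptions(precision=4,suppress=True)
d=dict(np.load('pics/top0.npz'));P=world(d);im=d['img']
a=cv2.resize(im[225:312,180:280],(400,348),interpolation=cv2.INTER_CUBIC)
b=cv2.resize(im[135:215,285:460],(700,320),interpolation=cv2.INTER_CUBIC)
o=np.zeros((600,700,3),np.uint8);o[:320]=b;o[320:,:400]=a[:280]
s=dict(np.load('pics/scene0.npz'));c=cv2.resize(s['img'][190:245,380:440],(300,275),interpolation=cv2.INTER_CUBIC);o[320:595,400:]=c
cv2.imwrite('pics/crop1.png',o[:,:,::-1])
hsv=cv2.cvtColor(im,cv2.COLOR_RGB2HSV)
def info(name,m):
    p=P[m];p=p[~np.isnan(p[:,0])];print(name,len(p),np.percentile(p,[2,50,98],axis=0).ravel())
    return p
def rect(p):
    r=cv2.minAreaRect((p[:,:2]*1000).astype(np.float32));print('  rect',r)
roi=lambda r0,r1,c0,c1:(np.add.outer(np.arange(400)*0,np.arange(640))>=0)&((np.arange(400)>=r0)&(np.arange(400)<r1))[:,None]&((np.arange(640)>=c0)&(np.arange(640)<c1))
blk=roi(230,260,232,265)
z=P[...,2]
p=info('blk top',blk&(z>0.07));rect(p)
red=(hsv[...,0]<8)|(hsv[...,0]>172)
amb=(hsv[...,0]>14)&(hsv[...,0]<35)&(hsv[...,1]>120)
info('red',blk&(z>0.07)&red);info('amb',blk&(z>0.07)&amb)
p=info('stop top',roi(165,205,295,325)&(z>0.095)&(z<0.115));rect(p)
p=info('handle',roi(135,170,420,450)&(z>0.195)&(z<.215));rect(p)
p=info('base',roi(135,215,285,450)&(z>0.026)&(z<0.036));rect(p)
p=info('trig',roi(145,170,385,402)&(z>0.15));
p=info('trigtop',roi(145,175,380,410)&(z>0.19));
p=info('panel',roi(260,275,300,400));
p=info('green',roi(230,258,300,325)&(z>.07));rect(p)
p=info('cork',roi(165,205,320,350)&(z>.036)&(z<.045))
```

```text
blk top 270 [0.4008 0.2644 0.0734 0.421  0.2845 0.0794 0.4398 0.3043 0.0838]
  rect ((421.2908935546875, 285.15936279296875), (40.73563003540039, 39.81560516357422), 80.44094848632812)
red 142 [0.4006 0.2637 0.073  0.4197 0.2747 0.0793 0.4395 0.2865 0.0836]
amb 123 [0.4037 0.285  0.074  0.4221 0.2951 0.0798 0.4407 0.3046 0.0841]
stop top 209 [0.5491 0.1175 0.0973 0.5729 0.1302 0.1043 0.5976 0.1449 0.1096]
  rect ((573.6982421875, 131.18252563476562), (51.21420669555664, 25.30942726135254), 10.991785049438477)
handle 149 [ 0.6183 -0.1737  0.1967  0.6304 -0.1585  0.203   0.644  -0.1454  0.2077]
  rect ((632.0116577148438, -160.04837036132812), (25.98785972595215, 30.377534866333008), 10.807927131652832)
base 1947 [ 0.5268 -0.1895  0.0262  0.5887 -0.0181  0.0314  0.6586  0.1632  0.0358]
  rect ((609.5689697265625, -13.40869140625), (423.6772155761719, 211.49685668945312), 89.22430419921875)
trig 90 [ 0.6031 -0.081   0.1529  0.6086 -0.0628  0.1986  0.6209 -0.052   0.207 ]
trigtop 54 [ 0.603  -0.0689  0.1919  0.6112 -0.0588  0.2025  0.6208 -0.0518  0.207 ]
panel 1489 [ 0.3514 -0.0897  0.0142  0.3695  0.0308  0.0199  0.3875  0.1531  0.0254]
green 270 [0.4065 0.1042 0.0748 0.4261 0.1237 0.0796 0.4458 0.1431 0.0844]
  rect ((426.28973388671875, 123.51712799072266), (40.093902587890625, 39.82328796386719), 78.73307037353516)
cork 686 [0.5465 0.0368 0.0361 0.5825 0.0752 0.0397 0.6227 0.1087 0.0443]
```

View pics/crop1.png

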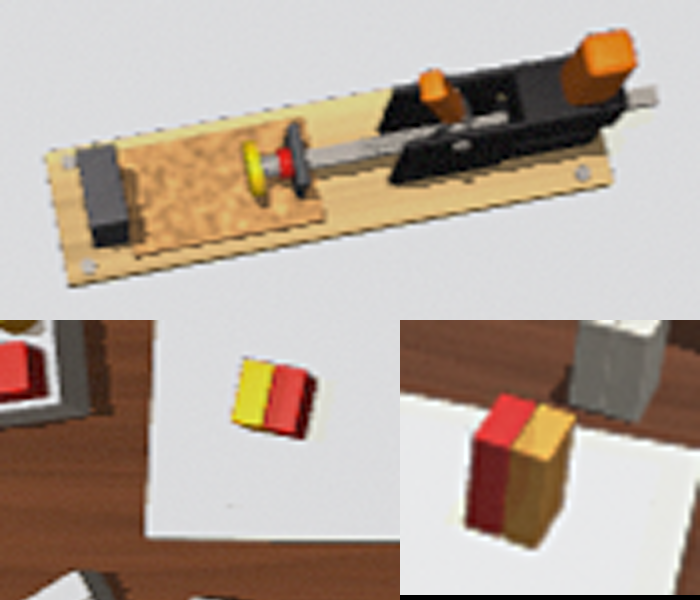

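Crop confirmed: the block with one red and one amber half, at top pixel (248,244), is the one. The white ones stand beside the panel and are left alone.

Measured poses:
- **Clamp:** origin (0.6006, -0.0034), y axis at 101.1°.
- **Block:** centre (0.421, 0.285), y axis at about 80.5°.

I'll grip it along its own x.

>>> move_arm(
  plan=[
    [[0,0,0,-3.4,-2.4,0.3,-1],[0,0,0,-3.4,-2.4,0.3,-1],[0,0,0,-3.4,-2.4,0.3,-1],[0,0,0,-3.4,-2.4,0.3,-1],[0,0,0,-3.4,-2.4,0.3,-1],[0,0,0,-3.4,-2.4,0.3,-1],[0,0,0,-3.4,-2.4,0.3,-1],[0,0,0,-3.4,-2.4,0.3,-1],[0,0,0,-3.4,-2.4,0.3,-1]],
  ],
  force=40,
)

```text
t: 1.23
ee_pos: [0.4217, 0.2878, 0.204]
tool_rot: [0.163, 0.987, -0.0, -0.0]
ft_force: [0.6, 0.7, 0.3]
opening: 0.0856
grasp_force: 0.0
```

>>> move_arm(
  plan=[
    [[0,0,10.1,0,0,0,-1],[0,0,10.1,0,0,0,-1],[0,0,10.1,0,0,0,-1],[0,0,10.1,0,0,0,-1],[0,0,10.1,0,0,0,-1],[0,0,10.1,0,0,0,-1],[0,0,10.1,0,0,0,-1],[0,0,10.1,0,0,0,-1],[0,0,0,0,0,0,-1]],
  ],
)

```text
t: 2.35
ee_pos: [0.4208, 0.2891, 0.204]
tool_rot: [0.763, 0.647, -0.0, 0.0]
ft_force: [0.0, -1.1, -0.1]
opening: 0.0851
grasp_force: 0.0
```

```bash
cat >> h.py <<'E'
def go(xyz,yaw_y=None):
    "tool-axis shift (cm) to a world TCP target; yaw of tool y (deg)"
    s=readout.observe();r=R.from_quat(s['tool_rot']);m=r.as_matrix();ya=np.degrees(np.arctan2(m[1,1],m[0,1]))
    print('t',s['t'],'tcp',np.round(s['ee_pos'],4),'yaw_y %.2f'%ya,'z',np.round(m[:,2],4),'F',np.round(s['ft_force'],1),'q7',s['joint_positions'][6],'open',s['opening'],'g',s['grasp_force'])
    print('shift cm',np.round(m.T@(np.array(xyz)-s['ee_pos'])*100,2),'turn z' ,None if yaw_y is None else round(ya-yaw_y,2))
def C(x,y,z):
    "clamp frame mm -> world m"
    a=np.radians(101.1);u=np.array([np.cos(a),np.sin(a)]);v=np.array([u[1],-u[0]])
    p=np.array([.6006,-.0034])+(x*v+y*u)/1000;return np.array([*p,.02+z/1000])
E
python3 -c "
from h import *
go([.421,.285,.13],-9.6)
d=grab('top','top1')
P=world(d);z=P[...,2]
d=grab('wrist','w1')"
```

```text
t 2.35 tcp [0.4208 0.2891 0.204 ] yaw_y -9.40 z [-3.e-04 -8.e-04 -1.e+00] F [ 0.  -1.1 -0.1] q7 -0.6760493476812889 open 0.08506656814559002 g 0.0
shift cm [-0.4   0.09  7.4 ] turn z 0.2
```

>>> move_arm(
  plan=[
    [[0,0,0,-0.4,0.1,3.0,-1],[0,0,0,0,0,3.0,-1],[0,0,0,0,0,3.0,-1],[0,0,0,0,0,2.5,-1],[0,0,0,0,0,2.5,-1],[0,0,0,0,0,2.4,-1],[0,0,0,0,0,0,-1]],
  ],
)

```text
t: 3.32
ee_pos: [0.4205, 0.2846, 0.0391]
tool_rot: [0.763, 0.647, -0.001, -0.001]
ft_force: [-0.1, 0.2, 0.3]
opening: 0.0856
grasp_force: 0.0
```

>>> move_arm(
  plan=[
    [[0,0,0,0,0,0,1],[0,0,0,0,0,0,1],[0,0,0,0,0,0,1],[0,0,0,0,0,0,1],[0,0,0,0,0,0,1],[0,0,0,0,0,0,1],[0,0,0,0,0,0,1],[0,0,0,0,0,0,1]],
  ],
)

```text
t: 4.32
ee_pos: [0.4219, 0.2855, 0.0413]
tool_rot: [0.763, 0.646, 0.001, -0.0]
ft_force: [-0.9, -0.5, 5.8]
opening: 0.0396
grasp_force: 41.3
```

>>> move_arm(
  plan=[
    [[0,0,0,0,0,-1.0,1],[0,0,0,0,0,-3.0,1],[0,0,0,0,0,-4.0,1],[0,0,0,0,0,-4.0,1],[0,0,0,0,0,0,1]],
  ],
)

```text
t: 4.95
ee_pos: [0.423, 0.2861, 0.1633]
tool_rot: [0.763, 0.646, 0.003, 0.0]
ft_force: [0.1, -0.2, -0.9]
opening: 0.0392
grasp_force: 40.7
```

```bash
python3 -c "
from h import *
go([*C(0,93,0)[:2],.16],11.1)"
```

```text
t 4.95 tcp [0.423  0.2861 0.1633] yaw_y -9.53 z [ 0.0051  0.0038 -1.    ] F [ 0.1 -0.2 -0.9] q7 -0.6480253427214869 open 0.03922616501838297 g 40.716288685798645
shift cm [-16.91  19.03   0.34] turn z -20.63
```

>>> move_arm(
  plan=[
    [[0,0,0,-2.4,2.7,0,1],[0,0,0,-2.4,2.7,0,1],[0,0,0,-2.4,2.7,0,1],[0,0,0,-2.4,2.7,0,1],[0,0,0,-2.4,2.7,0,1],[0,0,0,-2.4,2.7,0,1],[0,0,0,-2.4,2.7,0,1],[0,0,-6.9,0,0,0,1],[0,0,-6.9,0,0,0,1],[0,0,-6.8,0,0,0,1],[0,0,0,0,0,0,1]],
  ],
)

```text
t: 6.32
ee_pos: [0.5791, 0.0879, 0.1592]
tool_rot: [0.636, 0.772, -0.001, -0.001]
ft_force: [-0.8, -0.7, -0.6]
opening: 0.0397
grasp_force: 40.7
```

```bash
python3 -c "
from h import *
go(C(0,93,43),11.1)
d=grab('scene','scene2');grab('top','top2')
a=d['img'][140:300,180:440]
cv2.imwrite('pics/c2.png',cv2.resize(a,None,fx=3,fy=3,interpolation=cv2.INTER_CUBIC)[:,:,::-1])"
```

```text
t 6.325 tcp [0.5791 0.0879 0.1592] yaw_y 11.00 z [-2.4e-03  2.0e-04 -1.0e+00] F [-0.8 -0.7 -0.6] q7 -0.03300737644025838 open 0.039656842069370944 g 40.68179547786713
shift cm [-0.08  0.38  9.62] turn z -0.1
```

View pics/c2.png

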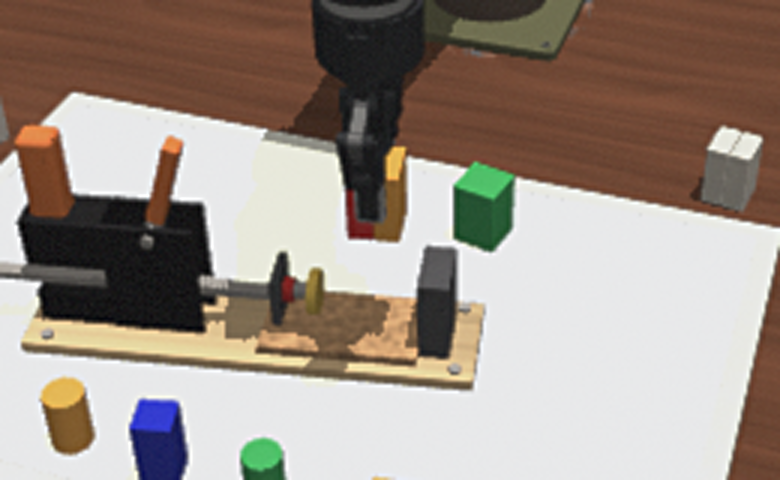

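The block hangs upright over the bed at crop pixels (375,195), between the yellow pad (315,290) and the stop (437,300), with the seam across. I'll lower it now.

>>> move_arm(
  plan=[
    [[0,0,0,-0.1,0.4,2.0,1],[0,0,0,0,0,2.0,1],[0,0,0,0,0,2.0,1],[0,0,0,0,0,2.0,1],[0,0,0,0,0,1.0,1],[0,0,0,0,0,0.3,1],[0,0,0,0,0,0,1],[0,0,0,0,0,0,1]],
  ],
)

```text
t: 7.42
ee_pos: [0.5847, 0.088, 0.0679]
tool_rot: [0.636, 0.772, 0.001, 0.0]
ft_force: [0.4, 1.0, -1.6]
opening: 0.0394
grasp_force: 40.7
```

```bash
python3 -c "
from h import *
go(C(0,93,41.3),11.1)"
```

```text
t 7.425 tcp [0.5847 0.088  0.0679] yaw_y 11.07 z [ 1.3e-03  3.0e-04 -1.0e+00] F [ 0.4  1.  -1.6] q7 -0.034194546045712426 open 0.03938621116130594 g 40.72339475154877
shift cm [ 0.03 -0.2   0.66] turn z -0.03
```

>>> move_arm(
  plan=[
    [[0,0,0,0,-0.1,0.3,1],[0,0,0,0,0,0.2,1],[0,0,0,0,0,0.1,1],[0,0,0,0,0,0,1]],
  ],
)

```text
t: 7.92
ee_pos: [0.5831, 0.0877, 0.0614]
tool_rot: [0.636, 0.772, 0.0, -0.0]
ft_force: [0.5, -0.6, -0.4]
opening: 0.0396
grasp_force: 40.8
```

```bash
python3 -c "
from h import *
go(C(0,93,41.3),11.1)"
```

```text
t 7.925 tcp [0.5831 0.0877 0.0614] yaw_y 11.08 z [-0.e+00  1.e-04 -1.e+00] F [ 0.5 -0.6 -0.4] q7 -0.03445645254121542 open 0.03959184643224786 g 40.836551785469055
shift cm [ 0.03 -0.04  0.01] turn z -0.02
```

>>> move_arm(
  plan=[
    [[0,0,0,0,0,0.1,1],[0,0,0,0,0,0,1],[0,0,0,0,0,0,1]],
  ],
)

```text
t: 8.3
ee_pos: [0.5831, 0.0877, 0.0613]
tool_rot: [0.636, 0.772, 0.0, 0.0]
ft_force: [-2.1, 0.4, 9.1]
opening: 0.0396
grasp_force: 41.9
```

>>> move_arm(
  plan=[
    [[0,0,0,0,0,0.1,1],[0,0,0,0,0,0,1],[0,0,0,0,0,0,1]],
  ],
)

```text
t: 8.68
ee_pos: [0.5831, 0.0877, 0.0613]
tool_rot: [0.636, 0.772, 0.0, 0.0]
ft_force: [-4.3, -0.8, 16.5]
opening: 0.0394
grasp_force: 42.8
```

>>> move_arm(
  plan=[
    [[0,0,0,0,0,-0.2,1],[0,0,0,0,0,0,0.3],[0,0,0,0,0,0,-0.2],[0,0,0,0,0,0,-0.6],[0,0,0,0,0,0,-1],[0,0,0,0,0,0,-1],[0,0,0,0,0,0,-1],[0,0,0,0,0,0,-1]],
  ],
)

```text
t: 9.68
ee_pos: [0.5832, 0.0877, 0.0613]
tool_rot: [0.636, 0.772, 0.0, -0.0]
ft_force: [0.1, 0.4, 0.1]
opening: 0.0856
grasp_force: 0.0
```

>>> move_arm(
  plan=[
    [[0,0,0,0,0,-1.0,-1],[0,0,0,0,0,-3.0,-1],[0,0,0,0,0,-5.0,-1],[0,0,0,0,0,-6.0,-1],[0,0,0,0,0,-4.0,-1],[0,0,0,0,0,0,1]],
  ],
)

```text
t: 10.42
ee_pos: [0.5855, 0.088, 0.2557]
tool_rot: [0.636, 0.772, 0.003, 0.003]
ft_force: [-1.7, -0.2, -0.4]
opening: 0.0698
grasp_force: 0.0
```

```bash
python3 -c "
from h import *
go(C(0,-30,155),11.1)
d=grab('scene','scene3')
a=d['img'][140:300,180:440]
cv2.imwrite('pics/c3.png',cv2.resize(a,None,fx=3,fy=3,interpolation=cv2.INTER_CUBIC)[:,:,::-1])
g=C(0,-62.3,162.3);print(g,C(0,-30,155))"
```

```text
t 10.425 tcp [0.5855 0.088  0.2557] yaw_y 11.06 z [ 0.0084  0.0018 -1.    ] F [-1.7 -0.2 -0.4] q7 -0.027179889947904077 open 0.06979973380686579 g 0.0
shift cm [-12.26  -0.33   8.06] turn z -0.04
[ 0.61259412 -0.06453453  0.1823    ] [ 0.60637566 -0.03283878  0.175     ]
```

View pics/c3.png

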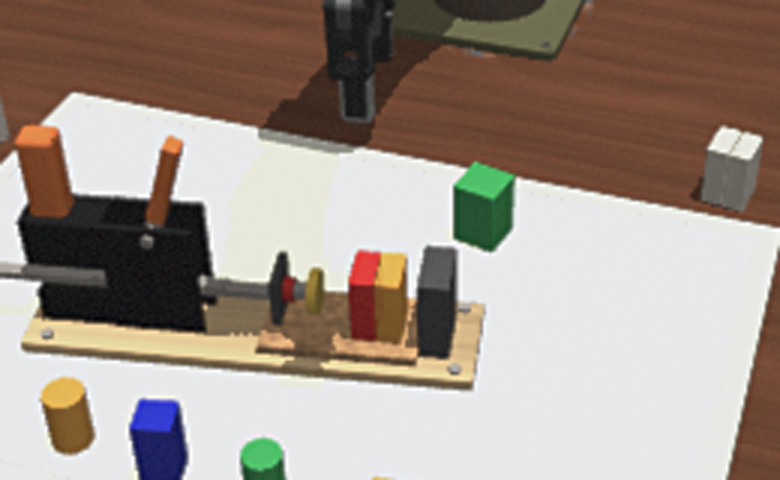

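The block stands upright on the bed at crop (378,298), let go, with about 10 mm to the stop. Next, the shut fingers go in front of the trigger, centred.

>>> move_arm(
  plan=[
    [[0,0,0,-3.0,-0.1,0,1],[0,0,0,-3.0,-0.1,0,1],[0,0,0,-3.0,-0.1,0,1],[0,0,0,-3.0,0,0,1],[0,0,0,0,0,4.0,1],[0,0,0,0,0,4.0,1],[0,0,0,0,0,0,1],[0,0,0,0,0,0,1]],
  ],
)

```text
t: 11.48
ee_pos: [0.6037, -0.0306, 0.1719]
tool_rot: [0.636, 0.772, 0.0, 0.0]
ft_force: [0.3, 0.9, -0.2]
opening: 0.0001
grasp_force: 0.0
```

```bash
cat >> h.py <<'E'
def cl():
    "TCP and force in clamp axes"
    s=readout.observe();a=np.radians(101.1);u=np.array([np.cos(a),np.sin(a)]);v=np.array([u[1],-u[0]])
    d=(s['ee_pos'][:2]-[.6006,-.0034])*1000;f=s['ft_force'];print('t %.2f clamp x %.1f y %.1f z %.1f'%(s['t'],d@v,d@u,s['ee_pos'][2]*1000-20),'Fx %.1f Fy %.1f Fz %.1f'%(f[:2]@v,f[:2]@u,f[2]))
E
python3 -c "
from h import *
cl();go(C(0,-30,155),11.1)
d=grab('scene','scene4')
a=d['img'][140:300,180:440]
cv2.imwrite('pics/c4.png',cv2.resize(a,None,fx=3,fy=3,interpolation=cv2.INTER_CUBIC)[:,:,::-1])"
```

```text
t 11.47 clamp x -2.2 y -27.3 z 151.9 Fx 0.5 Fy 0.8 Fz -0.2
t 11.475 tcp [ 0.6037 -0.0306  0.1719] yaw_y 11.08 z [ 6.e-04 -0.e+00 -1.e+00] F [ 0.3  0.9 -0.2] q7 0.16301943126120888 open 8.028824957160503e-05 g 0.0
shift cm [-0.27  0.22 -0.31] turn z -0.02
```

View pics/c4.png

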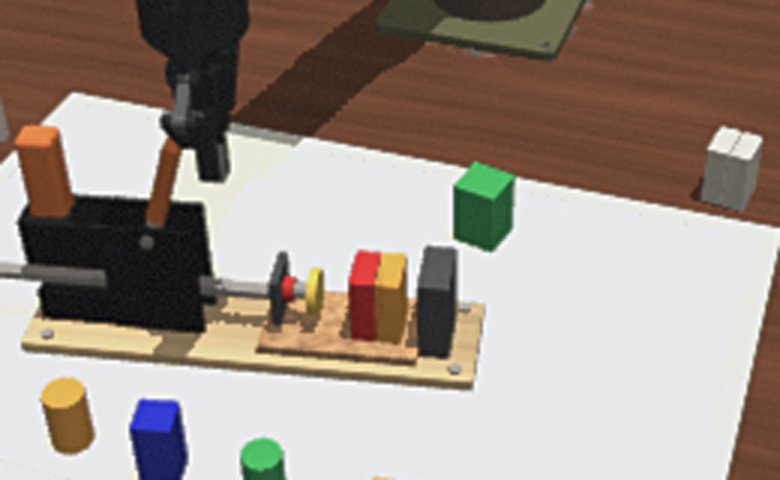

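The fingers are shut just in front of the trigger at crop (212,165), with the jaw still back. I'll set up a jaw measure and make a first pull.

>>> move_arm(
  plan=[
    [[0,0,0,-0.8,0.2,-0.3,1],[0,0,0,-1.0,0,0,1],[0,0,0,-1.0,0,0,1],[0,0,0,-1.0,0,0,1],[0,0,0,-0.8,0,0,1],[0,0,0,0,0,0,1]],
  ],
)

```text
t: 12.28
ee_pos: [0.6147, -0.0763, 0.1744]
tool_rot: [0.636, 0.772, 0.0, 0.001]
ft_force: [1.3, 3.4, 4.0]
opening: 0.0002
grasp_force: 2.1
```

```bash
cat >> h.py <<'E'
def jaw(d):
    P=world(d);a=np.radians(101.1);u=np.array([np.cos(a),np.sin(a)]);v=np.array([u[1],-u[0]])
    q=(P[...,:2]-[.6006,-.0034])*1000;x=q@v;y=q@u;z=P[...,2]*1000-20
    h=cv2.cvtColor(d['img'],cv2.COLOR_RGB2HSV);H,S,V=[h[...,i].astype(int) for i in range(3)]
    b=(abs(x)<25)&(z>30)&(z<85)&(y>0)&(y<118)
    for n,m in(('plate',b&(V<75)&(S<90)&(y<100)),('yel',b&(H>=24)&(H<34)&(S>140)),('amb',b&(H>=14)&(H<24)&(S>140)&(z>40)),('red',b&((H<8)|(H>172))&(S>140)),('tail',(abs(x)<10)&(z>40)&(z<62)&(y<-165)&(y>-260))):
        p=y[m];print(n,len(p),np.round(np.percentile(p,[5,50,95]),1) if len(p) else '',end=' | ')
    print()
E
python3 -c "
from h import *
cl()
for n in('scene','top'): jaw(dict(np.load('pics/%s0.npz'%n)))
jaw(dict(np.load('pics/scene4.npz')))
for n in('scene','top'): jaw(grab(n,n+'5'))"
```

```text
t 12.28 clamp x -0.2 y -74.2 z 154.4 Fx 1.9 Fy 3.1 Fz 4.0
plate 59 [12.6 17.4 18.8] | yel 16 [41.6 43.9 46.9] | amb 42 [39.6 44.7 47.2] | red 29 [18.4 21.8 26.3] | tail 121 [-216.1 -190.1 -167.2] | 
plate 13 [15.  17.5 18.1] | yel 41 [39.4 43.6 45.9] | amb 12 [37.8 40.1 43.3] | red 28 [18.6 22.7 26. ] | tail 39 [-218.1 -209.4 -201.1] | 
plate 61 [12.6 17.  19.2] | yel 15 [41.3 44.1 46.1] | amb 260 [ 42.6 102.  112.8] | red 244 [21.4 82.6 92. ] | tail 119 [-216.2 -191.2 -168.1] | 
plate 67 [26.7 31.4 33.3] | yel 13 [56.2 58.2 60.8] | amb 259 [ 56.4 102.  112.7] | red 246 [36.  82.3 91.8] | tail 83 [-201.1 -184.4 -166.9] | 
plate 14 [28.  31.8 32.3] | yel 150 [ 55.4 100.1 111.4] | amb 51 [ 53.   94.7 110.9] | red 174 [35.8 81.3 91.5] | tail 0  |
```

The jaw advanced about 14.4 mm, from about 16 to 31 mm. I'll return and make the second pull.

>>> move_arm(
  plan=[
    [[0,0,0,2.0,0,0,1],[0,0,0,2.2,0,0,1],[0,0,0,0,0,0,1],[0,0,0,0,0,0,1],[0,0,0,-1.0,0,0,1],[0,0,0,-1.0,0,0,1],[0,0,0,-1.0,0,0,1],[0,0,0,-0.7,0,0,1],[0,0,0,-0.5,0,0,1],[0,0,0,0,0,0,1]],
  ],
)

```text
t: 13.62
ee_pos: [0.6144, -0.0758, 0.1743]
tool_rot: [0.636, 0.772, 0.0, 0.0]
ft_force: [0.2, 4.4, 3.7]
opening: -0.0003
grasp_force: 2.2
```

```bash
python3 -c "
from h import *
cl()
for n in('scene','top'): jaw(grab(n,n+'6'))"
```

```text
t 13.62 clamp x -0.4 y -73.7 z 154.3 Fx 1.0 Fy 4.3 Fz 3.7
plate 62 [41.  45.9 47.7] | yel 8 [69.5 70.6 72.2] | amb 244 [ 70.8 105.5 114.9] | red 250 [50.  84.5 94. ] | tail 58 [-187.5 -176.9 -166.1] | 
plate 11 [42.5 46.1 46.5] | yel 144 [ 69.2 103.4 113.7] | amb 56 [ 66.7  96.5 112.3] | red 168 [49.7 83.9 93.8] | tail 0  |
```

Jaw at about 45.5 mm, and the block has started moving to the stop. Third pull: most of the way, then slowly.

>>> move_arm(
  plan=[
    [[0,0,0,2.0,0,0,1],[0,0,0,2.2,0,0,1],[0,0,0,0,0,0,1],[0,0,0,0,0,0,1],[0,0,0,-1.0,0,0,1],[0,0,0,-1.0,0,0,1],[0,0,0,-0.8,0,0,1],[0,0,0,-0.6,0,0,1],[0,0,0,0,0,0,1]],
  ],
)

```text
t: 14.85
ee_pos: [0.6129, -0.0679, 0.1745]
tool_rot: [0.636, 0.772, 0.0, 0.0]
ft_force: [-0.5, 3.4, 4.1]
opening: 0.0001
grasp_force: 2.1
```

```bash
python3 -c "
from h import *
cl()
for n in('scene','top'): jaw(grab(n,n+'7'))"
```

```text
t 14.85 clamp x -0.3 y -65.6 z 154.5 Fx 0.2 Fy 3.5 Fz 4.1
plate 65 [13.4 57.2 59.5] | yel 10 [79.7 81.8 83.1] | amb 141 [ 80.2 111.2 117.8] | red 250 [ 61.7  94.9 104.7] | tail 31 [-177.7 -171.6 -165.8] | 
plate 11 [53.6 56.7 58.4] | yel 99 [ 80.  110.  117.3] | amb 39 [ 78.  107.1 117.3] | red 167 [ 61.7  94.6 104.6] | tail 0  |
```

>>> move_arm(
  plan=[
    [[0,0,0,-0.3,0,0,1],[0,0,0,-0.3,0,0,1],[0,0,0,0,0,0,1],[0,0,0,0,0,0,1]],
  ],
)

```text
t: 15.45
ee_pos: [0.6138, -0.0725, 0.1744]
tool_rot: [0.635, 0.772, 0.0, -0.0]
ft_force: [0.0, 5.2, 3.8]
opening: -0.0
grasp_force: 3.0
```

```bash
python3 -c "
from h import *
cl()
for n in('scene','top'): jaw(grab(n,n+'8'))"
```

```text
t 15.45 clamp x -0.4 y -70.3 z 154.4 Fx 1.0 Fy 5.1 Fz 3.8
plate 64 [11.2 57.9 60.8] | yel 9 [79.  81.8 83.3] | amb 142 [ 80.  110.9 117.5] | red 242 [ 63.4  95.1 104.8] | tail 28 [-176.1 -170.4 -165.4] | 
plate 10 [56.2 59.1 59.6] | yel 96 [ 79.9 110.  116.7] | amb 39 [ 78.2 106.8 117.4] | red 165 [ 63.1  95.1 104.5] | tail 0  |
```

>>> move_arm(
  plan=[
    [[0,0,0,-0.3,0,0,1],[0,0,0,-0.3,0,0,1],[0,0,0,0,0,0,1],[0,0,0,0,0,0,1]],
  ],
)

```text
t: 16.05
ee_pos: [0.6149, -0.0783, 0.174]
tool_rot: [0.635, 0.772, 0.0, -0.0]
ft_force: [-0.4, 5.6, 0.6]
opening: 0.0001
grasp_force: 2.6
```

```bash
python3 -c "
from h import *
cl()
for n in('scene','top'): jaw(grab(n,n+'9'))
d=dict(np.load('pics/scene9.npz'));a=d['img'][140:300,180:440]
cv2.imwrite('pics/c9.png',cv2.resize(a,None,fx=3,fy=3,interpolation=cv2.INTER_CUBIC)[:,:,::-1])"
```

```text
t 16.05 clamp x -0.4 y -76.3 z 154.0 Fx 0.7 Fy 5.6 Fz 0.6
plate 65 [ 9.7 59.2 61.8] | yel 10 [80.  82.2 83. ] | amb 142 [ 80.1 111.1 117.6] | red 240 [ 64.   95.8 105.3] | tail 27 [-174.3 -170.  -165.6] | 
plate 9 [56.3 59.2 60.8] | yel 96 [ 80.  110.1 116.9] | amb 40 [ 78.1 106.7 117.5] | red 161 [ 63.4  95.4 104.6] | tail 0  |
```

View pics/c9.png

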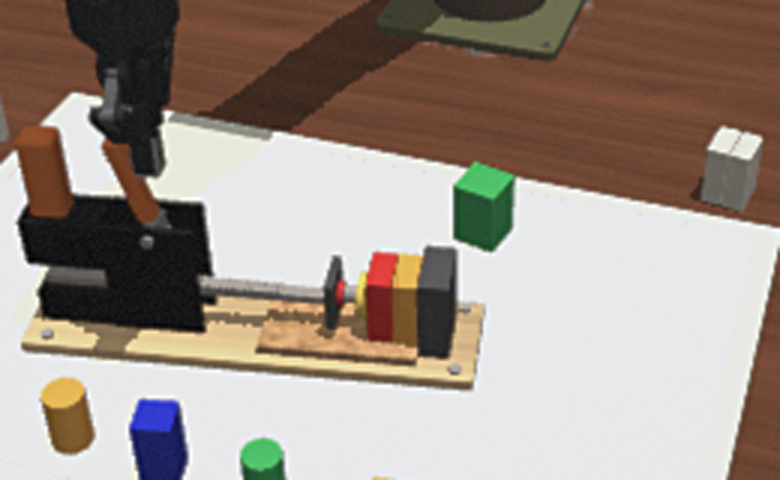

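The block now sits on the stop at crop (395,297), and the pad is pressed about 3.5 mm. The trigger leans back near its end, so I'll check for any travel left.

>>> move_arm(
  plan=[
    [[0,0,0,-0.2,0,0,1],[0,0,0,0,0,0,1],[0,0,0,0,0,0,1]],
  ],
)

```text
t: 16.52
ee_pos: [0.615, -0.0791, 0.1739]
tool_rot: [0.635, 0.773, 0.001, -0.001]
ft_force: [-0.9, 7.2, 2.8]
opening: 0.0002
grasp_force: 3.5
```

```bash
python3 -c "
from h import *
cl()
for n in('scene','top'): jaw(grab(n,n+'10'))
cl();cl()"
```

```text
t 16.52 clamp x -0.4 y -77.1 z 153.9 Fx 0.5 Fy 7.3 Fz 2.8
plate 64 [ 9.9 59.1 61.9] | yel 9 [79.3 81.8 83.2] | amb 141 [ 81.4 111.1 117.6] | red 240 [ 64.1  95.4 105.1] | tail 27 [-176.  -170.2 -166.2] | 
plate 9 [56.3 59.  60.7] | yel 99 [ 80.1 110.1 116.9] | amb 39 [ 78.  106.7 117.3] | red 163 [ 63.6  95.1 104.6] | tail 0  | 
t 16.62 clamp x -0.4 y -77.1 z 153.9 Fx 1.3 Fy 6.6 Fz 2.7
t 16.62 clamp x -0.4 y -77.1 z 153.9 Fx 1.3 Fy 6.6 Fz 2.7
```

The trigger is near its end with the pad only about 3.5 mm in. I'll release and make a shorter, careful fourth pull.

>>> move_arm(
  plan=[
    [[0,0,0,1.0,0,0,1],[0,0,0,1.0,0,0,1],[0,0,0,1.2,0,0,1],[0,0,0,1.2,0,0,1],[0,0,0,0,0,0,1],[0,0,0,0,0,0,1]],
  ],
)

```text
t: 17.38
ee_pos: [0.6068, -0.0391, 0.1744]
tool_rot: [0.636, 0.772, -0.0, 0.0]
ft_force: [0.3, -0.1, 0.6]
opening: 0.0002
grasp_force: 0.0
```

```bash
python3 -c "
from h import *
cl()
for n in('scene','top'): jaw(grab(n,n+'11'))"
```

```text
t 17.38 clamp x -0.8 y -36.2 z 154.4 Fx 0.3 Fy -0.2 Fz 0.6
plate 64 [27.4 57.  59.5] | yel 9 [79.7 81.7 83. ] | amb 144 [ 80.  110.9 117.7] | red 252 [ 61.7  94.8 105.2] | tail 31 [-176.9 -171.  -165.2] | 
plate 11 [53.3 56.7 58.5] | yel 98 [ 79.8 110.1 117.2] | amb 39 [ 78.1 106.6 117.2] | red 169 [ 61.7  94.7 104.6] | tail 0  |
```

>>> move_arm(
  plan=[
    [[0,0,0,-0.5,0,0,1],[0,0,0,-0.5,0,0,1],[0,0,0,-0.4,0,0,1],[0,0,0,0,0,0,1],[0,0,0,0,0,0,1]],
  ],
)

```text
t: 18.1
ee_pos: [0.6097, -0.0506, 0.1746]
tool_rot: [0.635, 0.772, 0.001, -0.0]
ft_force: [-2.2, 4.3, 4.0]
opening: -0.0004
grasp_force: 2.6
```

```bash
python3 -c "
from h import *
cl()
for n in('scene','top'): jaw(grab(n,n+'12'))"
```

```text
t 18.10 clamp x -0.2 y -48.1 z 154.6 Fx -1.3 Fy 4.7 Fz 4.0
plate 67 [ 9.4 58.  60.8] | yel 9 [79.2 81.9 83.5] | amb 139 [ 80.9 111.  117.4] | red 247 [ 63.5  95.8 105.1] | tail 28 [-176.8 -171.1 -165.9] | 
plate 10 [56.4 59.  59.6] | yel 96 [ 79.7 110.4 116.9] | amb 40 [ 78.1 106.7 117.3] | red 165 [ 63.   95.1 104.6] | tail 0  |
```

>>> move_arm(
  plan=[
    [[0,0,0,-0.3,0,0,1],[0,0,0,-0.2,0,0,1],[0,0,0,0,0,0,1],[0,0,0,0,0,0,1]],
  ],
)

```text
t: 18.7
ee_pos: [0.6107, -0.055, 0.1747]
tool_rot: [0.635, 0.772, 0.001, -0.001]
ft_force: [-1.4, 5.5, 5.0]
opening: -0.0001
grasp_force: 3.0
```

```bash
python3 -c "
from h import *
cl()
for n in('scene','top'): jaw(grab(n,n+'13'))"
```

```text
t 18.70 clamp x -0.0 y -52.5 z 154.7 Fx -0.4 Fy 5.7 Fz 5.0
plate 70 [10.9 59.6 62. ] | yel 9 [79.7 81.4 83.5] | amb 140 [ 80.1 110.9 117.6] | red 242 [ 63.8  95.4 105.1] | tail 26 [-176.7 -170.5 -166.6] | 
plate 10 [56.3 59.2 61. ] | yel 95 [ 79.8 110.1 117. ] | amb 40 [ 78.  106.7 117.4] | red 160 [ 64.1  95.5 104.6] | tail 0  |
```

>>> move_arm(
  plan=[
    [[0,0,0,-0.2,0,0,1],[0,0,0,-0.2,0,0,1],[0,0,0,0,0,0,1],[0,0,0,0,0,0,1],[0,0,0,0,0,0,1]],
  ],
)

```text
t: 19.42
ee_pos: [0.6115, -0.0586, 0.1748]
tool_rot: [0.635, 0.773, 0.001, -0.001]
ft_force: [-2.4, 6.4, 6.1]
opening: 0.0001
grasp_force: 3.3
```

```bash
python3 -c "
from h import *
cl()
for n in('scene','top'): jaw(grab(n,n+'14'))
d=dict(np.load('pics/scene14.npz'));a=d['img'][140:300,180:440]
cv2.imwrite('pics/c14.png',cv2.resize(a,None,fx=3,fy=3,interpolation=cv2.INTER_CUBIC)[:,:,::-1])"
```

```text
t 19.43 clamp x 0.1 y -56.2 z 154.8 Fx -1.1 Fy 6.8 Fz 6.1
plate 65 [ 9.2 59.9 63. ] | yel 8 [79.7 81.6 82.9] | amb 142 [ 79.9 111.  117.5] | red 237 [ 66.1  96.3 105. ] | tail 29 [-178.  -169.8 -165.2] | 
plate 11 [58.  61.5 62.1] | yel 96 [ 79.8 110.2 117.1] | amb 40 [ 78.1 107.1 117.5] | red 158 [ 65.4  95.7 104.5] | tail 0  |
```

View pics/c14.png

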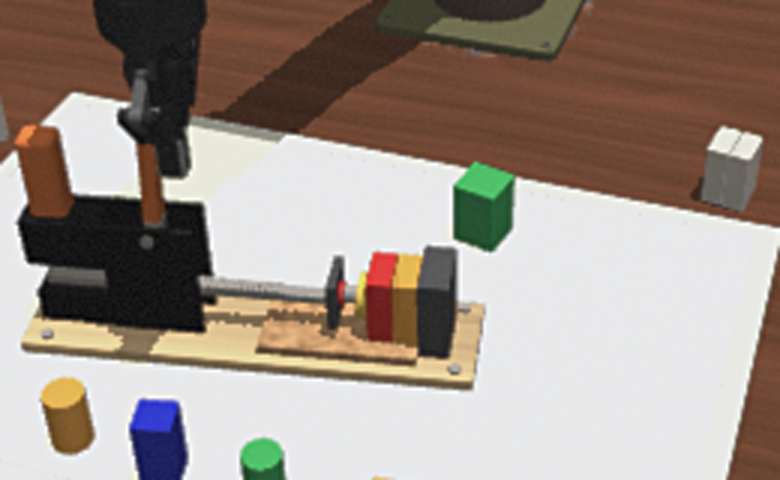

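The pad is about 5.5 mm in. The block sits on the stop at crop (395,297), and the fingers hold the trigger near upright at (150,180). I'm handing it in.

```bash
python3 -c "
from h import *
cl();print(ctrl.job_done())"
```

```text
t 19.52 clamp x 0.1 y -56.2 z 154.8 Fx -0.9 Fy 6.3 Fz 4.9
the job is handed in; nothing more can be done
None
```

I handed the job in at about 19.5 s of the 64 s; no verdict came back. The block stands centred on the bed against the stop, with the spring pad about 5.5 mm in by camera estimate and the trigger held pulled by the shut fingers.

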